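# Unhook the keyhole-hung caddy and stand it in the drip tray

### The arm

A 6-joint arm with a two-finger parallel gripper is mounted at the origin on a cart in front of the work surface, level with it; the furniture and walls round the work are solid. World frame = base frame: x ahead of the robot, y to its left, z up, the work surface at z = 0. Lengths are in m, angles in rad, forces in N, time in s.
With the tool pointing down it reaches from about 0.25 to 0.8 m from the base axis. Payload 8.5 kg.
Tool frame: the origin (TCP) lies on the mounting face of the last link; the fingertips stand 173 mm ahead of it and the grasp point (between the pads) lies 155 mm ahead of it; z points along the fingers, y is the direction in which the jaws open and shut (so a half turn about z gives the same grasp; the last joint's range is limited). The gripper opens to 85 mm and grips with 20 to 120 N. Pads are 22 mm wide; open, the fingers measure 114 mm over their backs; the gripper's body (76 mm by 85 mm) begins 54 mm behind the grasp point. The pads swing forward as they close: fully open they stand 13 mm farther back than shut.
Start: joints at [1.289, 0.238, -0.013, 1.319, 0, 1.571], TCP at [0.146, 0.504, 0.405] pointing down, gripper open.
Joint ranges: [-2.66, 2.66], [-1.03, 1.9], [-1.14, 1.46], [-1.82, 2.27], [-1.45, 1.34], [-3.14, 3.14]. Speed limits (rad/s): [2.22, 2.22, 2.79, 3.14, 3.14, 3.14].

### API

Orientations are given as a 3x3 rotation matrix whose columns are the frame's x, y, z axes.
In Python, from station import arm gives the robot as it stands.
- The arm moves only by the tool play_rows, never from a script. Its argument "motion" is one flat list of numbers, 7 for each row, row after row: the closure, from 0 (fully open) to 1 (shut), then the shift along the world's x, y, z in m, then the turn, a rotation vector about the world's x, y, z in degrees. A call has 1 to 10 rows; each row is the pose to reach, as a shift and turn from the pose measured when the call began; what a row does not reach only later rows make up. A row lasts 1/10 s, in which the tool goes at most 50 mm and 8.59 degrees, less where a joint would pass 70% of its speed; a pose out of reach is approached as far as the arm can. A call with a gripper value outside its range is refused whole. The fingers move at their own pace and stop on an object; "newtons" is the grip in N (left out, the last holds). Time passes only in rows, so rows that repeat a pose let the fingers close. It gives the time, the measured TCP pose, the force and the opening at its end, in the units of the state.
- arm.get_state(): the state, without advancing time (a new reading comes with each control period).
- arm.get_image(name): name is "scene" or "top" or "wrist"; returns a dict with "frame" (400x640x3 uint8, red, green, blue), "fx", "fy", "cx", "cy" (pixels), "rvec" (rotation vector, rad) and "tvec" (3), from world to camera coordinates, as OpenCV has them. Camera axes: x right, y down, z forward; pixel columns grow to the right and rows downward; lengths in m; the calibration is good to about 2 mm. The wrist camera is an equidistant fisheye: a pixel r from the principal point sees the ray r / f radians off the axis. A picture is of the moment at which its call begins. There is no depth.
- arm.finish_job(): hands the job in, once; it reports no verdict.
The state is a dict: "time_s": time; "joint_pos": joint angles; "dq": joint speeds; "joint_efforts": joint torques, N m; "position": TCP position; "ee_rot": TCP orientation; "contact_force": force on the tool from outside, world axes, zero at the start; "wrist_torque": the same for the moment, N m; "gripper_width": finger opening in m.
Only numpy, scipy, OpenCV 4.12 (cv2) and the standard library are available. Lean on these libraries where they do the work, as an engineer would, in place of code of your own. Each camera call takes 0.05 s, during which the arm holds its last target.

### The job

The empty metal caddy hangs by a keyhole on a headed stud of the grey backboard, with a small bolt above its corner to stop it from lifting. Slide the bolt fully aside, lift the caddy, shift it so that the wide part of its keyhole comes over the stud head, pull it off, and set it gently, upright, on the floor of the white drip tray in front. Do not drop it, and leave the bottles and the small box where they stand.

Things in the scene. Friction and masses are not known exactly. Their poses are not given: they have to be found in the camera images.
- backboard: Fixed upright grey board on a foot. Origin on the worktop, under the stud, in the plane of the board's front face. x points into the board (its front looks to -x), y to the left as one faces it, z up. Board 12 mm thick, from y = -112 to y = 80 mm, 165 high; its foot is 8 high and reaches 30 in front of the face.
- stud (a point): Centre of the front of the stud's head, 11.5 mm in front of the board and 127 above the worktop. Head: flat, round, 20 mm in diameter, 5 thick; neck behind it 6 in diameter, 6.5 long. Axes as the backboard's. The 4 mm plate has 2.5 mm of play between head and board.
- bolt (a joint): Slide of the steel keeper bolt on the board's front, m. 0 to 0.004 at the start: it lies 2 mm over the caddy plate's top right corner (facing the board) and stops it from rising. Grows to 0.036, its end stop, as the bolt is pushed to the board's -y (right). Corner free from 0.022; fully aside means over 0.027. Friction about 1.2 N; it stays where it is left.
- bolt_tab (a point): Centre of the bolt's thumb tab, a block 12 mm wide (y), 19 deep (x), 25 high, standing out in front of the board from z = 146 to 171 mm. The hung caddy ends below z = 145, so a fingertip at z = 153 beside the tab touches nothing else. Axes as the backboard's.
- caddy_grip (a point): Grasp point of the caddy's handle, an upright web 12 mm thick (y), 43 long (x), 28 high, this point 14 below its top. x points into the caddy's back plate, y left as one faces it, z up; hung, within 0.05 rad of the backboard's. From here: back of plate 46 at +x, front rim 24 at -x, underside 92 below, plate top 16 above. Two thin legs carry the web.
- caddy_foot (a point): Centre of the caddy's underside, 110 mm wide (y) by 70 deep (x); hung, 35 above the worktop; the handle's grasp point is 11 in front (-x) of it. Axes as the caddy's.
- caddy: Aluminium caddy, 0.2 to 0.4 kg: back plate 110 mm wide, 108 high, 4 thick, in front of its foot a shelf with a rim 22 high, in the shelf's middle the handle. Origin at the middle of the plate's lower back edge. Hung, it must rise 18 mm (3 mm of play either way), then go 24 to the board's +y (within 3.5), then come off to -x: clear of the head after 12, carry it 30 or more.
- key_slot (a point): Keyhole: the place of the plate where the stud's neck rests when hung, at the upper end of an upright slot 10 mm wide; at the foot of the slot, 18 below this point, a passage 12 high leads sideways to the wide opening. Axes as the caddy's.
- key_opening (a point): Keyhole: centre of the wide eight-sided opening in the plate, 27 mm across, 24 to the caddy's -y and 18 below key_slot. The stud's 20 mm head passes only here.
- drip_tray: Fixed open white tray in front of the backboard, outside 126 mm (x) by 156 (y), rim 14 high, walls and floor 3 thick; origin at the centre of its underside, on the worktop. Turned up to 0.15 rad against the backboard. The caddy fits in with its width along the tray's y, with about 20 to spare at each end and 25 front and back.
- stain_bottle: Bystander: loose dropper bottle with black bulb, 32 mm in diameter, 88 high, in front of the right end of the backboard; origin at the centre of its underside.
- cover_box: Bystander: small loose white box 35 x 29 x 18 mm, at the left end of the backboard; origin at the centre of its underside.
- microscope: Obstacle: fixed white upright microscope in the middle of the worktop, between the two places where backboard and wash bottle may stand; about 200 mm wide, 340 deep and 410 high; origin about the middle of its foot, on the worktop. Go over it. A second, 330 high, stands at the left (y over 420). Behind the work, wall cabinets hang from z = 640 upwards beyond x = 590.
- wash_bottle: Bystander: loose white wash bottle with bent spout, 65 x 94 x 166 mm, on the other side of the middle microscope; origin at the centre of its underside.
Things that resemble listed ones, but are neither listed nor needed, are in the scene too. Several things have the shape of the caddy; the one meant has the colours described above.

How it is judged:
On the way, in this order (a step that is already met when the one before it is completed fails the run):
1. the bolt is slid fully aside (value of joint bolt above 0.027 m), for 0.1 s.
2. the caddy is lifted on its stud, by 12 mm or more (z of caddy_foot in the frame of backboard above 0.047 m and x of caddy_foot in the frame of backboard above -0.047 m), for 0.1 s.
3. the caddy is pulled off, clear of the stud head, before it is lowered (x of caddy_foot in the frame of backboard below -0.06 m and height (world z) of caddy_foot above 0.03 m), for 0.05 s.
At the end, for the whole second after the job is handed in: The caddy stands upright (within 0.06 rad) and at rest on the floor of the drip tray, within its rim (underside under 9 mm above the worktop, its centre within 32 mm in x and 45 mm in y of the tray's), let go; the bolt is still aside (over 0.027 m) (value of joint bolt above 0.027 m and x of caddy_foot in the frame of drip_tray between -0.032 and 0.032 m and y of caddy_foot in the frame of drip_tray between -0.045 and 0.045 m and z of caddy_foot in the frame of drip_tray below 0.009 m and angle between caddy_foot's own z axis and vertical below 0.06 rad and linear speed of caddy below 0.02 m/s); the robot touches nothing.
It fails at once if the caddy is dropped or flung (faster than 0.6 m/s) (linear speed of caddy above 0.6 m/s).
It fails at once if the caddy is tipped by more than 0.5 rad (angle between caddy_foot's own z axis and vertical above 0.5 rad).
It fails at once if a bottle or the small box is moved by more than 25 mm or tipped (distance of any of stain_bottle, cover_box, wash_bottle from where it was at the start of the episode above 0.025 m or angle between any of stain_bottle, wash_bottle's own z axis and vertical above 0.4 rad).
It also fails if it takes over 69 s, if anything falls off the work surface, if the arm or the gripper's body presses on something with over 40 N, if the wrist force passes 120 N, or if a joint passes its speed limit or range.

## Working session

There is one attempt and no reset: what is moved stays moved. The work goes in short steps, Python scripts to look and compute and a tool call to move; the robot and the scene stay as the last step left them, time stands still between calls to the robot, and variables do not carry over. Pictures are saved under pics/ and viewed, and the job is handed in when it is done.

Besides the shell and the picture viewer there is one more tool, called after "Emit:" as name(argument=value, ...) on one line, values as JSON. play_rows: Moves the arm, as the interface text tells. Its arguments: {"type":"object","properties":{"motion":{"type":"array"},"newtons":{"type":"number"}},"required":["motion"]}

```bash
ls; mkdir -p pics; cat > h.py <<'E'
import numpy as np, cv2
from station import arm
def snap(n,f):
    im=arm.get_image(n); cv2.imwrite('pics/'+f,im['frame'][:,:,::-1]); 
    np.savez('pics/'+f+'.npz',**im); return im
def load(f): return dict(np.load('pics/'+f+'.npz'))
def cam(im):
    R,_=cv2.Rodrigues(np.array(im['rvec'],float)); t=np.array(im['tvec'],float).reshape(3); return R,t
def ray(im,u,v,fish=False):
    R,t=cam(im); a=(u-im['cx'])/im['fx']; b=(v-im['cy'])/im['fy']
    if fish:
        r=np.hypot(a,b); s=np.sin(r)/r if r>1e-9 else 1; d=np.array([a*s,b*s,np.cos(r)])
    else: d=np.array([a,b,1.])
    d=R.T@d; return -R.T@t, d/np.linalg.norm(d)
def onz(im,u,v,z,fish=False):
    c,d=ray(im,u,v,fish); return c+d*(z-c[2])/d[2]
def proj(im,p,fish=False):
    R,t=cam(im); q=R@np.array(p)+t
    if fish:
        r=np.hypot(q[0],q[1]); th=np.arctan2(r,q[2]); return im['cx']+im['fx']*th*q[0]/r, im['cy']+im['fy']*th*q[1]/r
    return im['cx']+im['fx']*q[0]/q[2], im['cy']+im['fy']*q[1]/q[2]
def tri(rs):
    A=0;b=0
    for c,d in rs:
        P=np.eye(3)-np.outer(d,d); A=A+P; b=b+P@c
    return np.linalg.solve(A,b)
E
python3 - <<'E'
from h import *
for n in ['scene','top','wrist']:
    im=snap(n,n+'0.png'); R,t=cam(im); print(n,im['fx'],im['cx'],im['cy'],-R.T@t,R[2])
s=arm.get_state(); print({k:np.round(v,4).tolist() for k,v in s.items()})
E
```

```text
pics
scene 405.66432404357766 318.7477919369413 200.5135614714629 [-0.28401373 -0.50436319  0.71184067] [ 0.70306411  0.46508747 -0.53795399]
top 374.90178224023504 322.52177442988705 191.87872306939718 [0.33542383 0.0145953  1.25872769] [ 0.11458758 -0.00268474 -0.99340952]
wrist 309.70691628693146 321.9520690816684 197.54531628471327 [0.07809999 0.52371602 0.37399501] [ 0.27043097 -0.07912845 -0.95948204]
{'time_s': 0.15, 'joint_pos': [1.289, 0.2386, -0.0141, 1.3192, 0.0, 1.5708], 'dq': [0.0012, -0.0018, 0.0015, 0.0001, 0.0, 0.0], 'joint_efforts': [-0.0003, -53.9079, 34.66, 0.0144, -0.0001, -0.0], 'position': [0.1459, 0.5042, 0.4042], 'ee_rot': [[-0.9606, 0.2781, -0.0003], [0.2781, 0.9606, -0.0011], [0.0, -0.0011, -1.0]], 'contact_force': [0.1191, 0.0577, -0.1498], 'wrist_torque': [0.0366, 0.0671, -0.0005], 'gripper_width': 0.0855}
```

View pics/scene0.png

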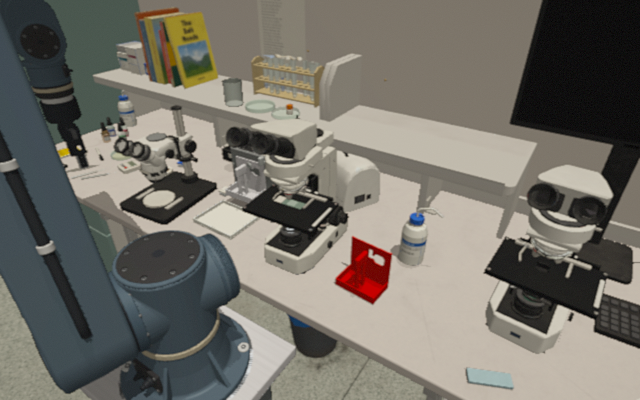

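View pics/top0.png

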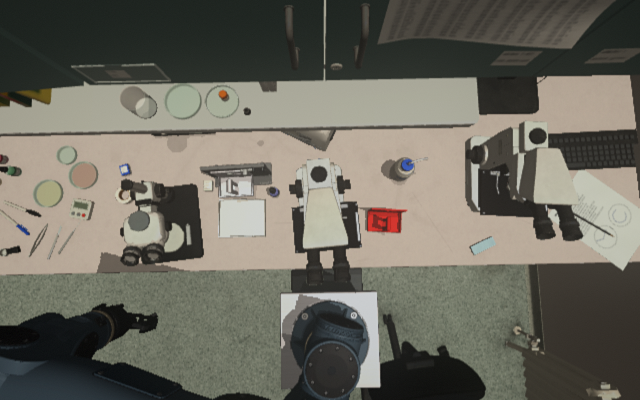

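View pics/wrist0.png

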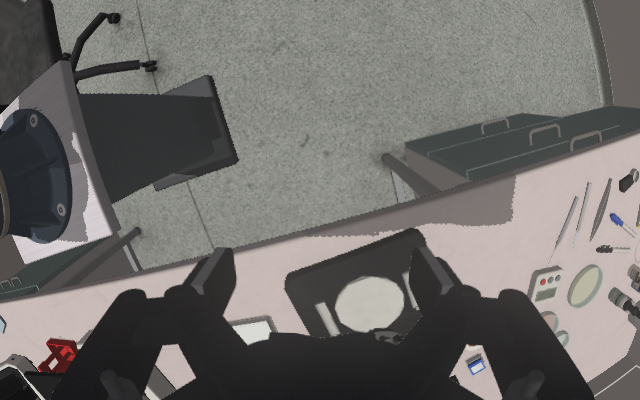

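```bash
python3 - <<'E'
from h import *
t=load('top0.png'); s=load('scene0.png')
def crop(im,x0,x1,y0,y1,k,f):
    c=im['frame'][y0:y1,x0:x1,::-1]; cv2.imwrite('pics/'+f,cv2.resize(c,None,fx=k,fy=k,interpolation=cv2.INTER_CUBIC))
crop(t,190,300,150,250,7,'topc.png'); crop(s,170,350,110,240,4.4,'scenec.png')
for p in [(219,199),(266,199),(219,236),(266,236),(273,191),(208,185)]: print(p,onz(t,*p,0.0).round(3))
E
```

```text
(219, 199) [0.464 0.361 0.   ]
(266, 199) [0.46  0.202 0.   ]
(219, 236) [0.34  0.359 0.   ]
(266, 236) [0.337 0.203 0.   ]
(273, 191) [0.487 0.179 0.   ]
(208, 185) [0.512 0.398 0.   ]
```

View pics/topc.png

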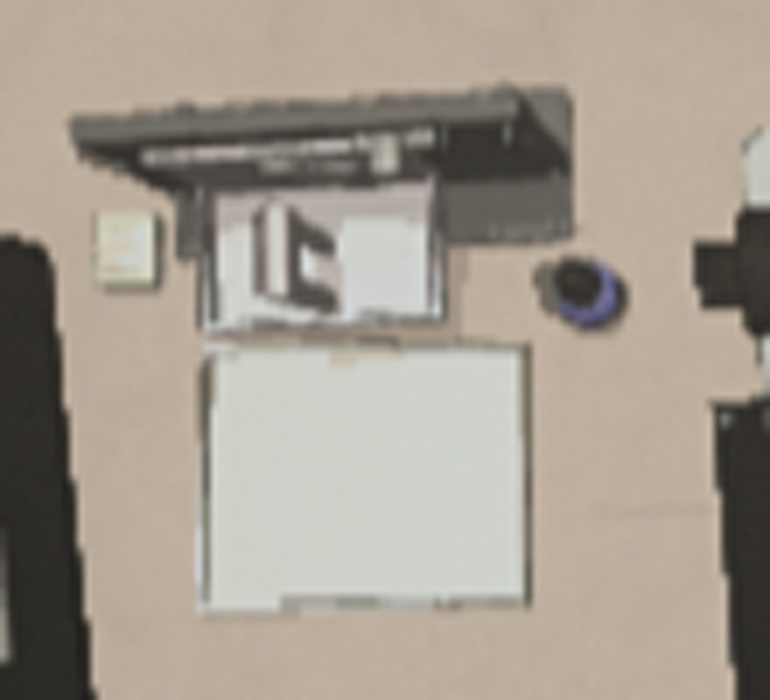

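View pics/scenec.png

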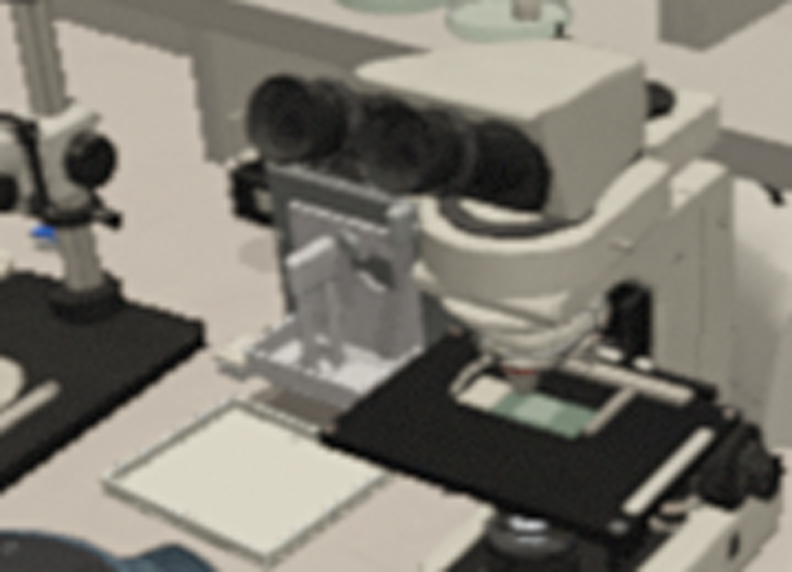

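Emit:
play_rows(motion=[0,0,0,0.045,0,0,0,0,0,-0.01,0.09,0,0,0,0,0.01,-0.04,0.12,0,0,2,0,0.04,-0.075,0.13,0,0,4,0,0.07,-0.11,0.13,0,0,7,0,0.11,-0.14,0.13,0,0,10,0,0.15,-0.16,0.13,0,0,12,0,0.19,-0.175,0.13,0,0,15,0,0.23,-0.19,0.12,0,0,15,0,0.26,-0.2,0.11,0,0,15])

```text
time_s: 1.15
position: [0.408, 0.3028, 0.5139]
ee_rot: [[-1.0, 0.021, 0.001], [0.021, 1.0, -0.001], [-0.001, -0.001, -1.0]]
contact_force: [-0.0, 1.2, -0.4]
gripper_width: 0.0855
```

Emit:
play_rows(motion=[0,0.02,0,-0.01,0,0,0,0,0.02,0,-0.01,0,0,0,0,0.02,0,-0.01,0,0,0,0,0.02,0,-0.01,0,0,0])

```text
time_s: 1.55
position: [0.4272, 0.3034, 0.5042]
ee_rot: [[-1.0, 0.02, 0.0], [0.02, 1.0, -0.001], [-0.0, -0.001, -1.0]]
contact_force: [-0.3, -0.2, 1.1]
gripper_width: 0.0854
```

```bash
python3 - <<'E'
from h import *
snap('wrist','w1.png')
s=arm.get_state(); print({k:np.round(v,4).tolist() for k,v in s.items()})
E
```

```text
{'time_s': 1.6, 'joint_pos': [0.6179, 0.2246, 0.2209, 1.5666, -0.001, 0.6378], 'dq': [0.001, -0.0041, 0.0007, -0.0007, -0.0016, -0.0025], 'joint_efforts': [-0.433, -52.5108, 35.0781, -0.0344, -0.0155, 0.0096], 'position': [0.4271, 0.3034, 0.5044], 'ee_rot': [[-0.9998, 0.0199, 0.0009], [0.0199, 0.9998, -0.0005], [-0.0009, -0.0005, -1.0]], 'contact_force': [0.6466, 0.2185, -0.1549], 'wrist_torque': [0.0283, -0.0132, 0.0037], 'gripper_width': 0.0854}
```

View pics/w1.png

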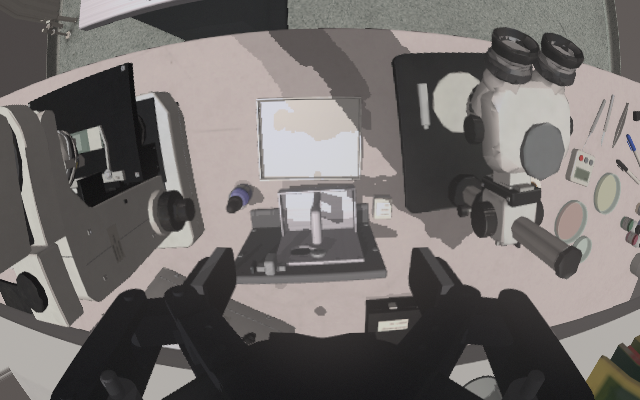

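```bash
python3 - <<'E'
from h import *
t=load('w1.png')
c=t['frame'][175:290,215:405,::-1]; cv2.imwrite('pics/w1c.png',cv2.resize(c,None,fx=4.2,fy=4.2,interpolation=cv2.INTER_CUBIC))
E
```

```text
(no output)
```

View pics/w1c.png

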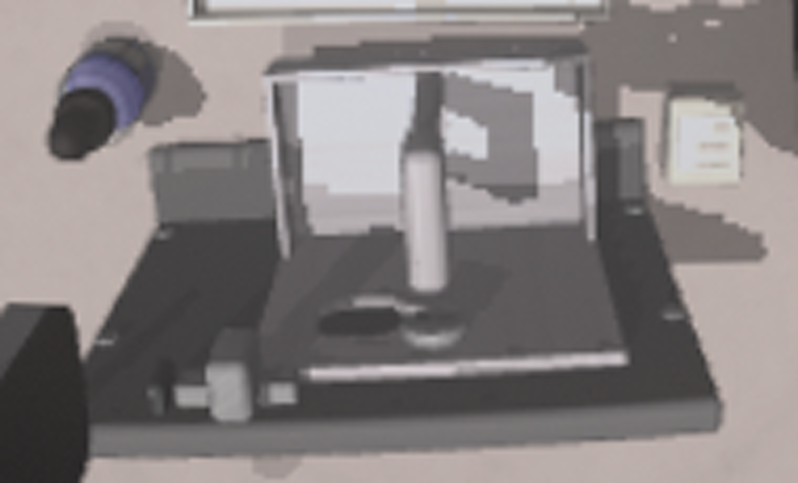

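```bash
python3 - <<'E'
from h import *
t=load('w1.png')
def P(u,v,z): return onz(t,215+(u+.5)/4.2-.5,175+(v+.5)/4.2-.5,z,True).round(4)
for n,u,v,z in [('webFL',402,150,.141),('webFR',443,150,.141),('webBL',410,290,.141),('webBR',446,290,.141),
 ('plateBkR',303,380,.143),('plateBkL',628,362,.143),('plateFrR',300,367,.143),('plateFrL',625,352,.143),
 ('boardR',87,427,.165),('boardL',718,405,.165),('boardRb',90,455,.165),('boardLb',718,430,.165),
 ('tabfr',213,365,.171),('tabfl',252,362,.171),('tabbr',213,420,.171),('tabbl',252,415,.171),
 ('rimFR',266,75,.057),('rimFL',590,55,.057),('bott',85,125,.085),('box1',670,100,.018),('box2',740,185,.018)]: print(n,P(u,v,z))
# tray rim outer, z=.014
for uv in [(257,98),(359,97),(258,179),(362,179)]: print('tray',onz(t,*uv,.014,True).round(4))
tt=load('top0.png')
for uv in [(200,345),(528,345),(198,610),(528,607)]: print('tray top',onz(tt,190+uv[0]/7,150+uv[1]/7,.014).round(4))
for uv in [(75,140),(520,115)]: print('board top?',onz(tt,190+uv[0]/7,150+uv[1]/7,.165).round(4))
for uv in [(262,205),(285,205),(262,298),(292,305)]: print('web top?',onz(tt,190+uv[0]/7,150+uv[1]/7,.141).round(4))
for uv in [(372,135),(398,135),(398,170),(372,170)]: print('tab top?',onz(tt,190+uv[0]/7,150+uv[1]/7,.171).round(4))
E
```

```text
webFL [0.4694 0.2889 0.141 ]
webFR [0.4697 0.3    0.141 ]
webBL [0.5111 0.2898 0.141 ]
webBR [0.5113 0.2999 0.141 ]
plateBkR [0.5388 0.2578 0.143 ]
plateBkL [0.5349 0.3519 0.143 ]
plateFrR [0.5345 0.2573 0.143 ]
plateFrL [0.5316 0.3509 0.143 ]
boardR [0.5427 0.1978 0.165 ]
boardL [0.5379 0.3745 0.165 ]
boardRb [0.5521 0.1973 0.165 ]
boardLb [0.546  0.3751 0.165 ]
tabfr [0.5189 0.2379 0.171 ]
tabfl [0.5179 0.2485 0.171 ]
tabbr [0.536  0.2362 0.171 ]
tabbl [0.5343 0.2471 0.171 ]
rimFR [0.4706 0.2402 0.057 ]
rimFL [0.4659 0.3485 0.057 ]
bott [0.4782 0.184  0.085 ]
box1 [0.4939 0.3826 0.018 ]
box2 [0.5282 0.4108 0.018 ]
tray [0.3362 0.2086 0.014 ]
tray [0.3393 0.3592 0.014 ]
tray [0.46   0.2035 0.014 ]
tray [0.4636 0.3636 0.014 ]
tray top [0.4615 0.3583 0.014 ]
tray top [0.4582 0.2021 0.014 ]
tray top [0.3361 0.3579 0.014 ]
tray top [0.3342 0.2025 0.014 ]
board top? [0.5343 0.3703 0.165 ]
board top? [0.541  0.1824 0.165 ]
web top? [0.5086 0.2972 0.141 ]
web top? [0.5084 0.2873 0.141 ]
web top? [0.4683 0.2969 0.141 ]
web top? [0.465 0.284 0.141]
tab top? [0.5327 0.2436 0.171 ]
tab top? [0.5325 0.2327 0.171 ]
tab top? [0.5176 0.2327 0.171 ]
tab top? [0.5178 0.2436 0.171 ]
```

Emit:
play_rows(motion=[1,0.03,0,-0.02,0,0,1,1,0.06,-0.005,-0.05,0,0,2,1,0.085,-0.013,-0.09,0,0,3,1,0.094,-0.013,-0.12,0,0,3,1,0.094,-0.013,-0.13,0,0,3,1,0.094,-0.013,-0.13,0,0,3,1,0.094,-0.013,-0.13,0,0,3,1,0.094,-0.013,-0.13,0,0,3], newtons=40)

```text
time_s: 2.4
position: [0.5207, 0.291, 0.3768]
ee_rot: [[-0.999, -0.033, 0.004], [-0.033, 0.999, 0.001], [-0.004, 0.001, -1.0]]
contact_force: [-0.2, -0.6, -0.2]
gripper_width: 0.0001
```

```bash
python3 - <<'E'
from h import *
snap('wrist','w2.png');snap('scene','s2.png')
s=arm.get_state(); print({k:np.round(v,4).tolist() for k,v in s.items()})
t=load('w2.png')
c=t['frame'][100:330,170:470,::-1]; cv2.imwrite('pics/w2c.png',cv2.resize(c,None,fx=2.6,fy=2.6,interpolation=cv2.INTER_CUBIC))
t=load('s2.png')
c=t['frame'][30:250,100:400,::-1]; cv2.imwrite('pics/s2c.png',cv2.resize(c,None,fx=2.6,fy=2.6,interpolation=cv2.INTER_CUBIC))
E
```

```text
{'time_s': 2.5, 'joint_pos': [0.5094, 0.3698, 0.1029, 1.3006, -0.0008, 0.4763], 'dq': [-0.0029, 0.0082, -0.0072, -0.0056, -0.0016, -0.0009], 'joint_efforts': [0.0611, -63.8435, 34.573, -0.0062, -0.0007, 0.0035], 'position': [0.5208, 0.2908, 0.3762], 'ee_rot': [[-0.9994, -0.0331, 0.0033], [-0.0331, 0.9995, 0.0009], [-0.0033, 0.0008, -1.0]], 'contact_force': [0.6988, 0.3923, 0.1147], 'wrist_torque': [-0.0254, -0.0335, -0.0251], 'gripper_width': -0.0}
```

View pics/w2c.png

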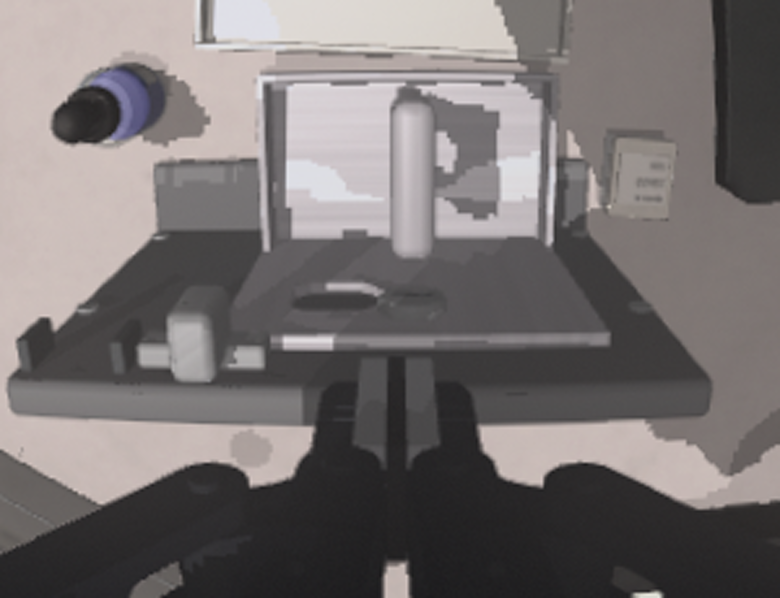

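View pics/s2c.png

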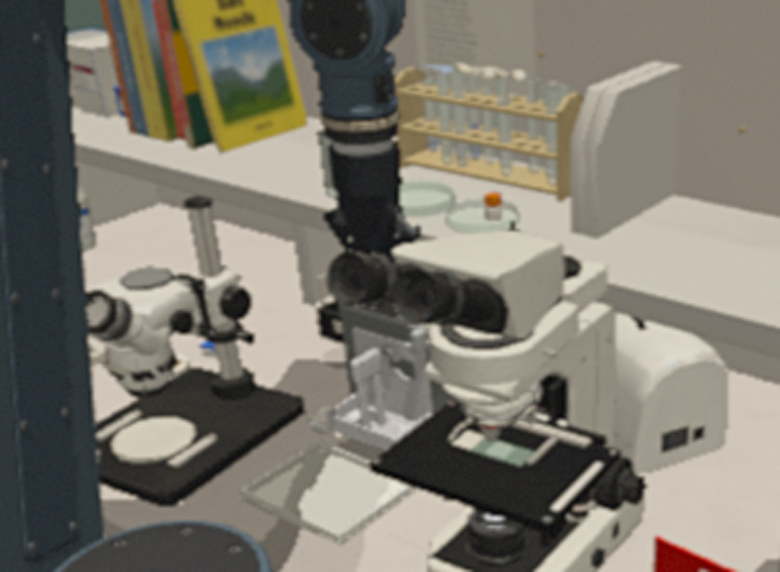

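```bash
python3 - <<'E'
from h import *
t=load('w2.png'); s=arm.get_state(); p=np.array(s['position']);R=np.array(s['ee_rot'])
C=lambda q:(np.array(q)+.5-np.array([170.5,100.5]))*2.6
for l in [(-.011,0,.173),(.011,0,.173),(.011,-.0145,.173),(.011,.0145,.173),(.011,0,.163)]: print(l,C(proj(t,p+R@l,True)).round(1), (p+R@l).round(4))
def P(u,v,z): return onz(t,170+(u+.5)/2.6-.5,100+(v+.5)/2.6-.5,z,True).round(4)
for n,u,v,z in [('webFR',392,105,.141),('webFL',434,105,.141),('webBR',394,250,.141),('webBL',432,250,.141),
 ('plateFrR',272,335,.143),('plateFrL',608,333,.143),('plateBkL',608,345,.143),
 ('boardR',10,376,.165),('boardL',710,373,.165),
 ('tabfr',170,312,.171),('tabfl',212,312,.171),('tabbr',172,380,.171),('tabbl',214,380,.171),('rimFR',260,75,.057),('rimFL',556,73,.057)]: print(n,P(u,v,z))
E
```

```text
(-0.011, 0, 0.173) [395.5 440.7] [0.5324 0.2913 0.2033]
(0.011, 0, 0.173) [395.5 341.4] [0.5104 0.2906 0.2032]
(0.011, -0.0145, 0.173) [320.4 341.2] [0.5109 0.2761 0.2032]
(0.011, 0.0145, 0.173) [470.6 341.1] [0.5099 0.3051 0.2032]
(0.011, 0, 0.163) [395.6 362.6] [0.5104 0.2906 0.2132]
webFR [0.4716 0.2884 0.141 ]
webFL [0.4713 0.2991 0.141 ]
webBR [0.5101 0.2901 0.141 ]
webBL [0.5098 0.3002 0.141 ]
plateFrR [0.5349 0.2574 0.143 ]
plateFrL [0.5317 0.3506 0.143 ]
plateBkL [0.5353 0.351  0.143 ]
boardR [0.5418 0.1874 0.165 ]
boardL [0.5339 0.3737 0.165 ]
tabfr [0.5185 0.2369 0.171 ]
tabfl [0.518  0.2473 0.171 ]
tabbr [0.5365 0.2361 0.171 ]
tabbl [0.5359 0.2469 0.171 ]
rimFR [0.4705 0.2405 0.057 ]
rimFL [0.466  0.3473 0.057 ]
```

Emit:
play_rows(motion=[1,0,0,-0.025,0,0,0,1,0,0,-0.045,0,0,0,1,0,0,-0.05,0,0,0,1,0.0005,-0.012,-0.05,0,0,0,1,0.001,-0.024,-0.05,0,0,0,1,0.001,-0.03,-0.05,0,0,0,1,0.0015,-0.035,-0.05,0,0,0,1,0.0015,-0.04,-0.05,0,0,0,1,0.002,-0.045,-0.05,0,0,0,1,0.002,-0.05,-0.05,0,0,0])

```text
time_s: 3.5
position: [0.523, 0.2405, 0.3265]
ee_rot: [[-0.999, -0.033, 0.004], [-0.033, 0.999, 0.001], [-0.004, 0.001, -1.0]]
contact_force: [0.5, 1.6, 1.2]
gripper_width: -0.0001
```

```bash
python3 - <<'E'
from h import *
snap('wrist','w3.png')
s=arm.get_state(); print(s['position'],s['contact_force'])
t=load('w3.png')
c=t['frame'][100:330,170:470,::-1]; cv2.imwrite('pics/w3c.png',cv2.resize(c,None,fx=2.6,fy=2.6,interpolation=cv2.INTER_CUBIC))
E
```

```text
[0.52292416 0.23994807 0.32637848] [0.45734968 1.23093308 0.46963718]
```

View pics/w3c.png

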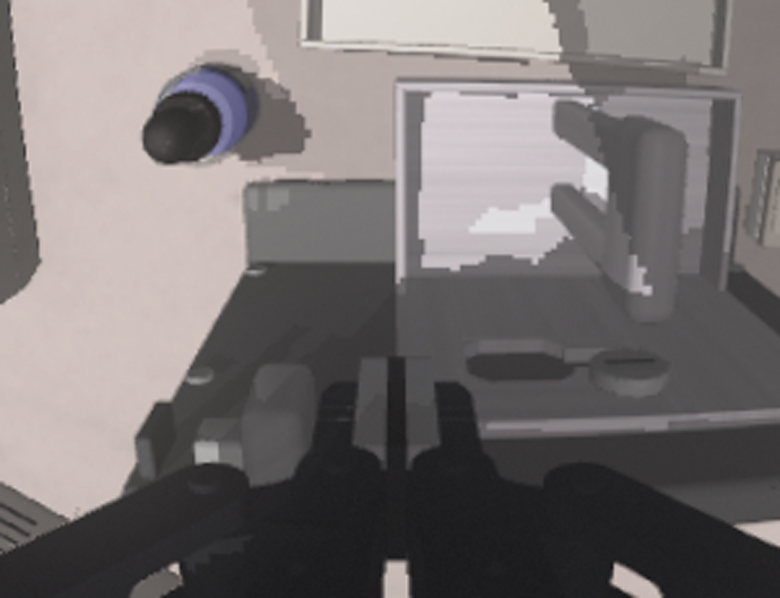

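Emit:
play_rows(motion=[1,0,-0.004,0,0,0,0,1,0.0005,-0.008,0,0,0,0,1,0.0005,-0.011,0,0,0,0,1,0.0005,-0.011,0,0,0,0])

```text
time_s: 3.95
position: [0.5235, 0.2296, 0.3264]
ee_rot: [[-0.999, -0.034, 0.003], [-0.034, 0.999, 0.004], [-0.003, 0.004, -1.0]]
contact_force: [-0.6, 8.5, -1.1]
gripper_width: -0.0001
```

```bash
python3 - <<'E'
from h import *
snap('wrist','w4.png')
s=arm.get_state(); print(s['position'],s['contact_force'])
t=load('w4.png')
c=t['frame'][100:330,170:470,::-1]; cv2.imwrite('pics/w4c.png',cv2.resize(c,None,fx=2.6,fy=2.6,interpolation=cv2.INTER_CUBIC))
E
```

```text
[0.52342795 0.22970814 0.32644362] [-0.80675956  8.58340182 -0.11264774]
```

View pics/w4c.png

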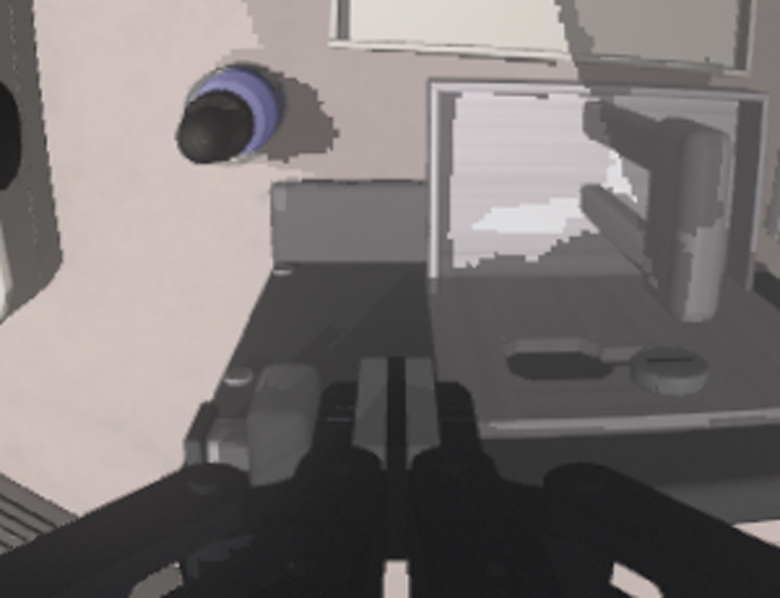

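Emit:
play_rows(motion=[1,0,0.01,0.005,0,0,0,1,-0.005,0.02,0.045,0,0,0,0.4,-0.02,0.045,0.055,0,0,0.3,0.4,-0.0325,0.065,0.055,0,0,0.3,0.4,-0.0325,0.065,0.055,0,0,0.3,0.4,-0.0325,0.065,0.055,0,0,0.3,0.4,-0.0325,0.065,0.055,0,0,0.3])

```text
time_s: 4.7
position: [0.4911, 0.2943, 0.3812]
ee_rot: [[-0.999, -0.039, 0.003], [-0.039, 0.999, 0.003], [-0.003, 0.003, -1.0]]
contact_force: [0.0, 0.1, -0.5]
gripper_width: 0.0514
```

```bash
python3 - <<'E'
from h import *
snap('wrist','w5.png')
s=arm.get_state(); print(s['position'],s['contact_force'],s['gripper_width'])
t=load('w5.png')
c=t['frame'][100:330,170:470,::-1]; cv2.imwrite('pics/w5c.png',cv2.resize(c,None,fx=2.6,fy=2.6,interpolation=cv2.INTER_CUBIC))
E
```

```text
[0.49123772 0.29416508 0.38120802] [ 0.34810167 -1.0768532  -0.73125524] 0.05130484406736558
```

View pics/w5c.png

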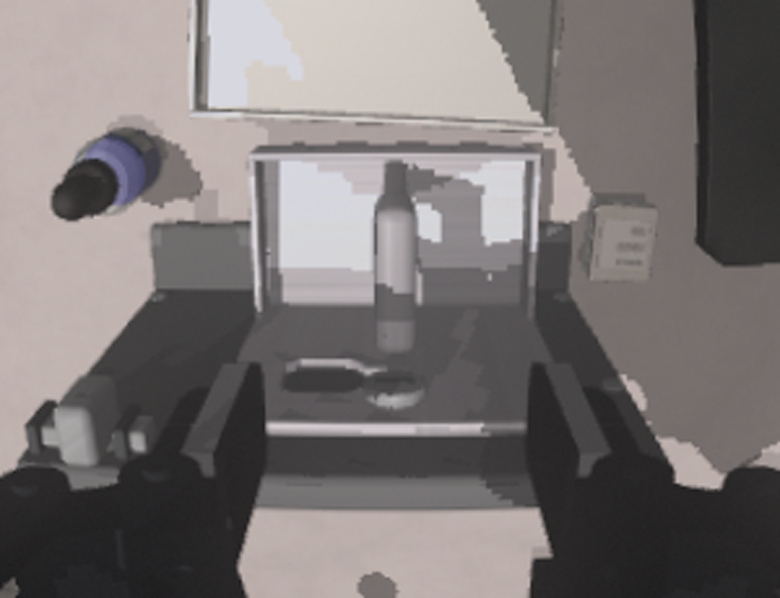

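Emit:
play_rows(motion=[0.4,0,0,-0.03,0,0,0,0.4,0,0,-0.06,0,0,0,0.4,0,0,-0.085,0,0,0,0.4,0,0,-0.099,0,0,0,0.4,0,0,-0.099,0,0,0,1,0,0,-0.099,0,0,0,1,0,0,-0.099,0,0,0,1,0,0,-0.099,0,0,0,1,0,0,-0.099,0,0,0,1,0,0,-0.099,0,0,0], newtons=60)

```text
time_s: 5.75
position: [0.4915, 0.2943, 0.2832]
ee_rot: [[-0.999, -0.038, 0.005], [-0.038, 0.999, 0.004], [-0.005, 0.004, -1.0]]
contact_force: [-1.0, -0.7, 6.0]
gripper_width: 0.0114
```

```bash
python3 - <<'E'
from h import *
snap('wrist','w6.png')
s=arm.get_state(); print({k:np.round(v,4).tolist() for k,v in s.items()})
t=load('w6.png')
c=t['frame'][100:330,170:470,::-1]; cv2.imwrite('pics/w6c.png',cv2.resize(c,None,fx=2.6,fy=2.6,interpolation=cv2.INTER_CUBIC))
E
```

```text
{'time_s': 5.8, 'joint_pos': [0.5392, 0.3814, -0.1272, 1.0564, 0.0009, 0.501], 'dq': [-0.0002, 0.0019, -0.0006, 0.0018, 0.0009, -0.0004], 'joint_efforts': [0.2903, -58.6873, 29.8697, -0.1043, 0.239, -0.0349], 'position': [0.4915, 0.2943, 0.2831], 'ee_rot': [[-0.9993, -0.0382, 0.0046], [-0.0382, 0.9993, 0.0038], [-0.0047, 0.0036, -1.0]], 'contact_force': [0.3052, -0.2642, 7.0974], 'wrist_torque': [-0.1491, -0.1036, -0.0514], 'gripper_width': 0.0113}
```

View pics/w6c.png

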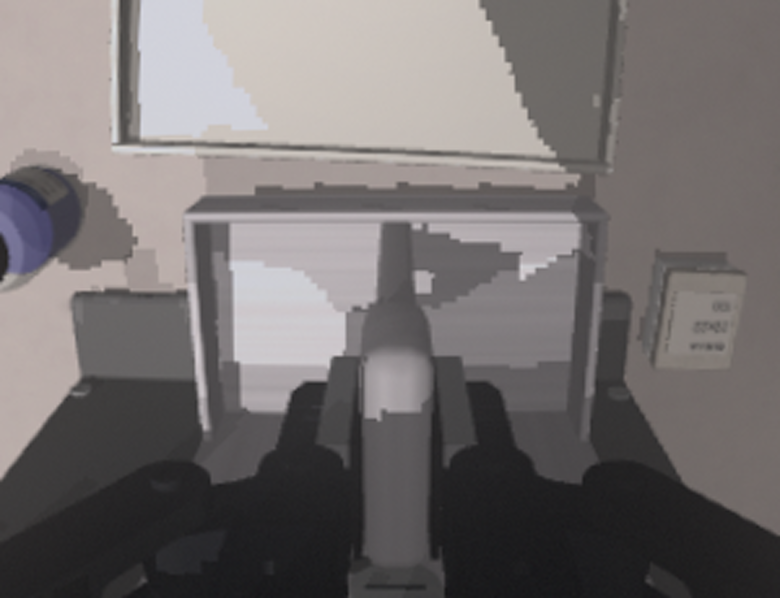

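Emit:
play_rows(motion=[1,0,0,0.004,0,0,0,1,0,0,0.009,0,0,0,1,0,0,0.014,0,0,0,1,0,0,0.018,0,0,0,1,0,0,0.018,0,0,0,1,0,0,0.018,0,0,0])

```text
time_s: 6.4
position: [0.4915, 0.2943, 0.3011]
ee_rot: [[-0.999, -0.038, 0.005], [-0.038, 0.999, 0.004], [-0.005, 0.004, -1.0]]
contact_force: [0.8, 0.0, -3.6]
gripper_width: 0.0115
```

```bash
python3 - <<'E'
from h import *
snap('wrist','w7.png')
s=arm.get_state(); print({k:np.round(v,4).tolist() for k,v in s.items()})
t=load('w7.png')
c=t['frame'][100:330,170:470,::-1]; cv2.imwrite('pics/w7c.png',cv2.resize(c,None,fx=2.6,fy=2.6,interpolation=cv2.INTER_CUBIC))
E
```

```text
{'time_s': 6.45, 'joint_pos': [0.5393, 0.3686, -0.0981, 1.0985, 0.0009, 0.501], 'dq': [0.0003, 0.0046, -0.0019, -0.0014, 0.0005, -0.0001], 'joint_efforts': [0.0088, -64.298, 34.1548, -0.1279, -0.0261, 0.0002], 'position': [0.4915, 0.2943, 0.3009], 'ee_rot': [[-0.9993, -0.0383, 0.0044], [-0.0383, 0.9993, 0.0036], [-0.0045, 0.0035, -1.0]], 'contact_force': [-0.3699, 0.7018, -3.9181], 'wrist_torque': [-0.0273, 0.0078, 0.0176], 'gripper_width': 0.0112}
```

View pics/w7c.png

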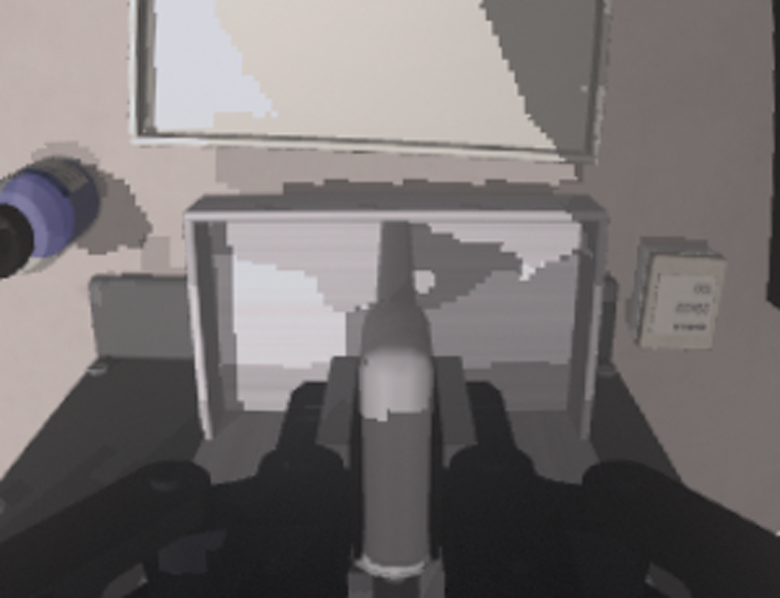

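Emit:
play_rows(motion=[1,-0.0002,0.005,0,0,0,0,1,-0.0004,0.01,0,0,0,0,1,-0.0006,0.015,0,0,0,0,1,-0.0008,0.02,0,0,0,0,1,-0.001,0.024,0,0,0,0,1,-0.001,0.024,0,0,0,0,1,-0.001,0.024,0,0,0,0])

```text
time_s: 7.15
position: [0.4904, 0.3184, 0.3009]
ee_rot: [[-0.999, -0.039, 0.004], [-0.039, 0.999, 0.003], [-0.004, 0.003, -1.0]]
contact_force: [-0.2, -0.7, -3.8]
gripper_width: 0.0112
```

```bash
python3 - <<'E'
from h import *
snap('wrist','w8.png'); snap('scene','s8.png')
s=arm.get_state(); print({k:np.round(v,4).tolist() for k,v in s.items()})
t=load('w8.png')
c=t['frame'][100:330,170:470,::-1]; cv2.imwrite('pics/w8c.png',cv2.resize(c,None,fx=2.6,fy=2.6,interpolation=cv2.INTER_CUBIC))
t=load('s8.png')
c=t['frame'][100:230,170:320,::-1]; cv2.imwrite('pics/s8c.png',cv2.resize(c,None,fx=4.4,fy=4.4,interpolation=cv2.INTER_CUBIC))
E
```

```text
{'time_s': 7.25, 'joint_pos': [0.5753, 0.3875, -0.0682, 1.1095, 0.0006, 0.5371], 'dq': [-0.0024, 0.0005, 0.0008, -0.0004, -0.0012, 0.0012], 'joint_efforts': [0.1765, -65.5418, 34.1521, -0.146, -0.025, 0.0005], 'position': [0.4904, 0.3181, 0.3009], 'ee_rot': [[-0.9993, -0.0382, 0.0043], [-0.0382, 0.9993, 0.0035], [-0.0044, 0.0034, -1.0]], 'contact_force': [0.115, -0.0457, -3.9405], 'wrist_torque': [-0.0292, 0.1151, -0.0174], 'gripper_width': 0.0113}
```

View pics/w8c.png

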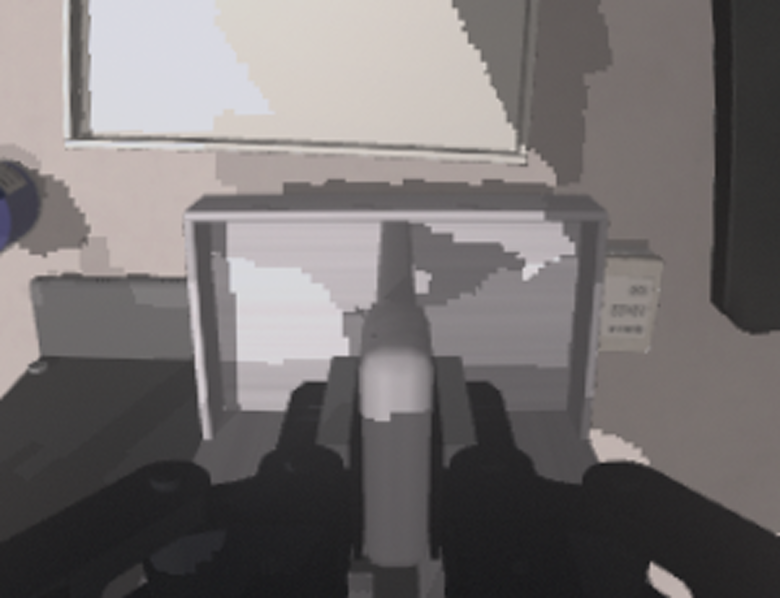

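View pics/s8c.png

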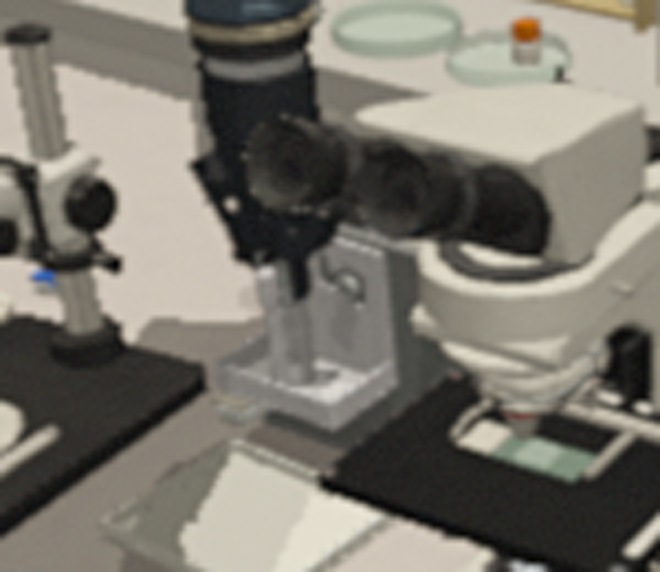

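Emit:
play_rows(motion=[1,-0.004,0,0,0,0,0,1,-0.008,0,0,0,0,0,1,-0.012,-0.0005,0,0,0,0,1,-0.016,-0.0005,0,0,0,0])

```text
time_s: 7.65
position: [0.474, 0.3175, 0.301]
ee_rot: [[-0.999, -0.038, 0.004], [-0.038, 0.999, 0.004], [-0.004, 0.003, -1.0]]
contact_force: [0.4, -0.4, -3.4]
gripper_width: 0.0109
```

Emit:
play_rows(motion=[1,-0.01,0,0,0,0,0,1,-0.025,-0.001,0,0,0,0,1,-0.04,-0.004,0,0,0,-0.8,1,-0.055,-0.012,0,0,0,-1.7,1,-0.07,-0.022,0,0,0,-2.6,1,-0.08,-0.03,0,0,0,-3.4,1,-0.085,-0.0335,0,0,0,-3.4,1,-0.085,-0.0335,0,0,0,-3.4,1,-0.085,-0.0335,0,0,0,-3.4])

```text
time_s: 8.55
position: [0.3894, 0.2843, 0.3013]
ee_rot: [[-1.0, 0.021, 0.005], [0.021, 1.0, 0.004], [-0.005, 0.004, -1.0]]
contact_force: [0.3, 1.2, -3.7]
gripper_width: 0.0111
```

```bash
python3 - <<'E'
from h import *
snap('wrist','w9.png'); snap('scene','s9.png'); snap('top','t9.png')
s=arm.get_state(); print({k:np.round(v,4).tolist() for k,v in s.items()})
t=load('w9.png')
c=t['frame'][100:330,170:470,::-1]; cv2.imwrite('pics/w9c.png',cv2.resize(c,None,fx=2.6,fy=2.6,interpolation=cv2.INTER_CUBIC))
t=load('s9.png')
c=t['frame'][100:260,150:330,::-1]; cv2.imwrite('pics/s9c.png',cv2.resize(c,None,fx=4,fy=4,interpolation=cv2.INTER_CUBIC))
E
```

```text
{'time_s': 8.7, 'joint_pos': [0.6306, 0.2235, -0.3105, 1.031, -0.0, 0.6518], 'dq': [0.0005, -0.0005, -0.0039, 0.0022, 0.0017, 0.0009], 'joint_efforts': [0.019, -51.6753, 32.8786, -0.1307, -0.042, -0.0026], 'position': [0.3895, 0.2843, 0.3009], 'ee_rot': [[-0.9998, 0.0211, 0.0047], [0.0211, 0.9998, 0.0034], [-0.0046, 0.0035, -1.0]], 'contact_force': [-0.1938, -0.3406, -3.9125], 'wrist_torque': [-0.0217, 0.0827, 0.0505], 'gripper_width': 0.0112}
```

View pics/w9c.png

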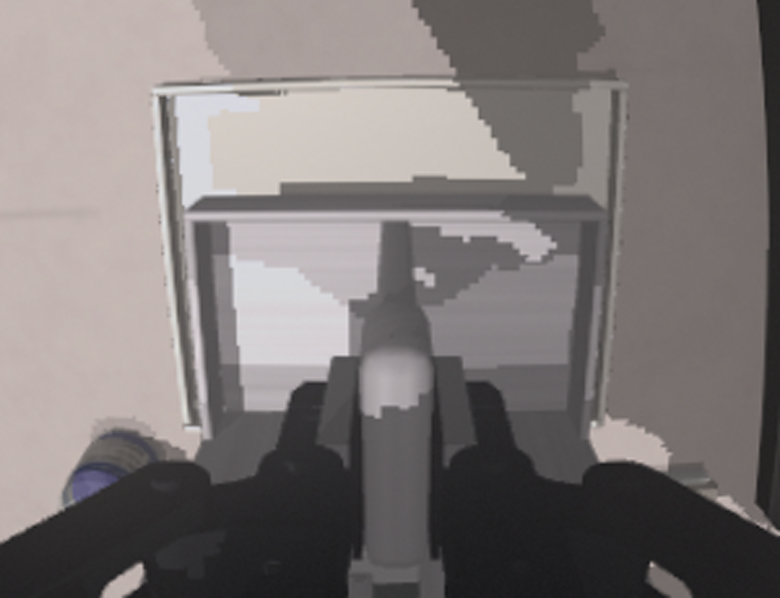

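View pics/s9c.png

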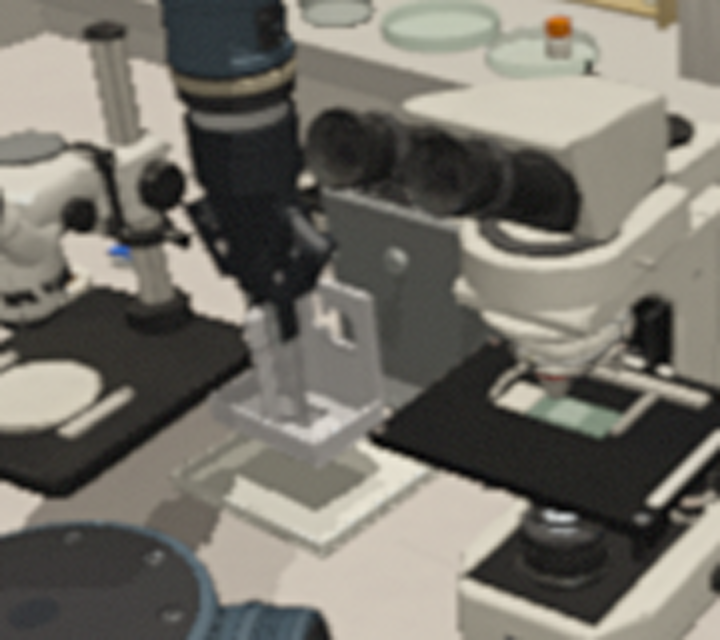

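```bash
python3 - <<'E'
from h import *
t=load('w9.png')
def P(u,v,z): return onz(t,170+(u+.5)/2.6-.5,100+(v+.5)/2.6-.5,z,True).round(4)
q=[P(153,86,.014),P(627,82,.014),P(185,428,.014),P(600,425,.014)]
print(q,np.mean(q,0)); print('rim caddy',P(188,215,.075),P(604,215,.075))
E
```

```text
[array([0.3366, 0.2071, 0.014 ]), array([0.3389, 0.3618, 0.014 ]), array([0.4612, 0.2056, 0.014 ]), array([0.4635, 0.3593, 0.014 ])] [0.40005 0.28345 0.014  ]
rim caddy [0.3658 0.2324 0.075 ] [0.3683 0.3388 0.075 ]
```

Emit:
play_rows(motion=[1,0,-0.0005,-0.01,0,0,0,1,0,-0.0005,-0.02,0,0,0,1,0,-0.0005,-0.03,0,0,0,1,0,-0.0005,-0.038,0,0,0,1,0,-0.0005,-0.043,0,0,0,1,0,-0.0005,-0.046,0,0,0,1,0,-0.0005,-0.048,0,0,0,1,0,-0.0005,-0.048,0,0,0])

```text
time_s: 9.5
position: [0.3895, 0.2839, 0.2529]
ee_rot: [[-1.0, 0.021, 0.005], [0.021, 1.0, 0.004], [-0.005, 0.004, -1.0]]
contact_force: [0.2, -0.4, -4.1]
gripper_width: 0.0112
```

Emit:
play_rows(motion=[1,0,0,-0.001,0,0,0,1,0,0,-0.0015,0,0,0,1,0,0,-0.002,0,0,0,1,0,0,-0.002,0,0,0])

```text
time_s: 9.9
position: [0.3899, 0.284, 0.2523]
ee_rot: [[-1.0, 0.021, 0.007], [0.021, 1.0, 0.005], [-0.007, 0.005, -1.0]]
contact_force: [-1.1, -1.7, 10.6]
gripper_width: 0.0114
```

Emit:
play_rows(motion=[0.8,0,0,0,0,0,0,0.7,0,0,0,0,0,0,0.6,0,0,0,0,0,0,0.4,0,0,0,0,0,0,0.4,0,0,0,0,0,0,0.4,0,0,0,0,0,0])

```text
time_s: 10.5
position: [0.3898, 0.284, 0.2522]
ee_rot: [[-1.0, 0.021, 0.006], [0.021, 1.0, 0.005], [-0.006, 0.005, -1.0]]
contact_force: [0.1, 0.0, -0.6]
gripper_width: 0.0516
```

```bash
python3 - <<'E'
from h import *
snap('wrist','w10.png')
s=arm.get_state(); print({k:np.round(v,4).tolist() for k,v in s.items()})
t=load('w10.png')
c=t['frame'][100:330,170:470,::-1]; cv2.imwrite('pics/w10c.png',cv2.resize(c,None,fx=2.6,fy=2.6,interpolation=cv2.INTER_CUBIC))
E
```

```text
{'time_s': 10.55, 'joint_pos': [0.6297, 0.2679, -0.3906, 0.9043, -0.0001, 0.6509], 'dq': [0.0017, -0.0009, -0.0014, 0.002, -0.0006, -0.0004], 'joint_efforts': [-0.0, -50.8566, 29.3172, -0.0921, -0.0008, -0.0], 'position': [0.3899, 0.284, 0.2522], 'ee_rot': [[-0.9998, 0.0212, 0.0065], [0.0213, 0.9998, 0.0046], [-0.0064, 0.0047, -1.0]], 'contact_force': [0.9338, -0.1717, 0.0716], 'wrist_torque': [-0.0364, -0.0147, -0.029], 'gripper_width': 0.0515}
```

View pics/w10c.png

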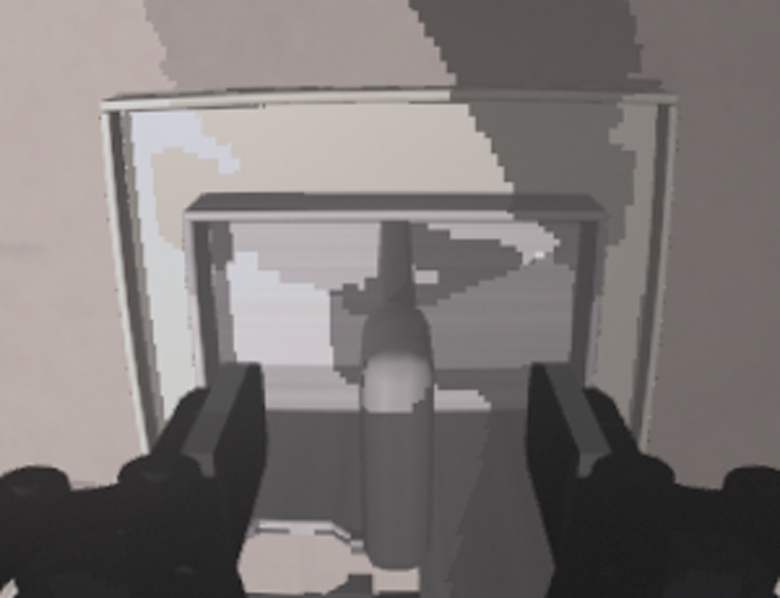

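Released, and the caddy stands centred in the tray. Next I raise the arm straight up and check.

Emit:
play_rows(motion=[0.4,0,0,0.02,0,0,0,0.4,0,0,0.05,0,0,0,0.4,0,0,0.09,0,0,0,0.4,0,0,0.13,0,0,0,0.4,0,0,0.17,0,0,0,0.4,0,0,0.2,0,0,0,0.4,0,0,0.2,0,0,0,0.4,0,0,0.2,0,0,0])

```text
time_s: 11.35
position: [0.3899, 0.2841, 0.4523]
ee_rot: [[-1.0, 0.021, 0.007], [0.021, 1.0, 0.005], [-0.007, 0.005, -1.0]]
contact_force: [-0.6, -0.5, -0.8]
gripper_width: 0.0512
```

```bash
python3 - <<'E'
from h import *
snap('wrist','w11.png');snap('scene','s11.png')
s=arm.get_state(); print({k:np.round(v,4).tolist() for k,v in s.items()})
t=load('w11.png')
c=t['frame'][70:330,170:470,::-1]; cv2.imwrite('pics/w11c.png',cv2.resize(c,None,fx=2.3,fy=2.3,interpolation=cv2.INTER_CUBIC))
t=load('s11.png')
c=t['frame'][100:260,150:330,::-1]; cv2.imwrite('pics/s11c.png',cv2.resize(c,None,fx=3.7,fy=3.7,interpolation=cv2.INTER_CUBIC))
E
```

```text
{'time_s': 11.45, 'joint_pos': [0.6297, 0.1496, -0.009, 1.406, -0.0001, 0.651], 'dq': [-0.0012, 0.0072, -0.0056, 0.0011, 0.0002, -0.0005], 'joint_efforts': [0.0001, -48.3318, 35.9825, -0.0649, -0.0006, 0.0], 'position': [0.3897, 0.2839, 0.451], 'ee_rot': [[-0.9998, 0.0212, 0.0051], [0.0213, 0.9998, 0.0035], [-0.005, 0.0036, -1.0]], 'contact_force': [-0.0604, -0.2704, 0.0497], 'wrist_torque': [-0.038, 0.0457, -0.022], 'gripper_width': 0.0513}
```

View pics/w11c.png

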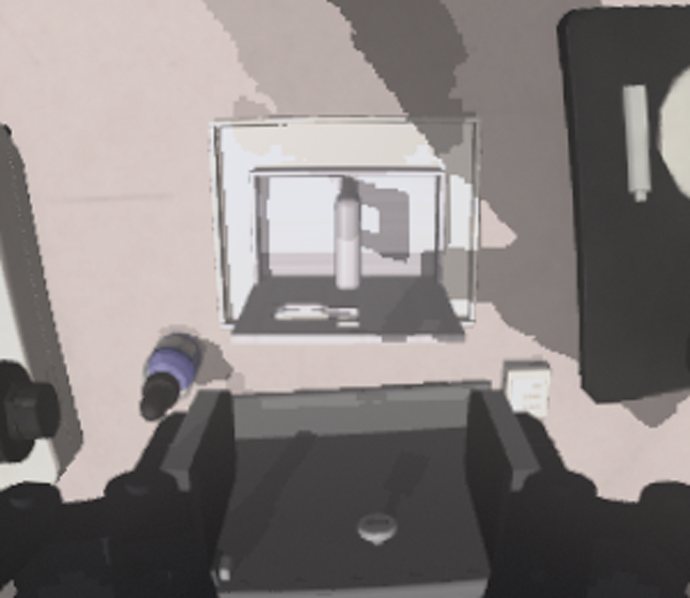

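View pics/s11c.png

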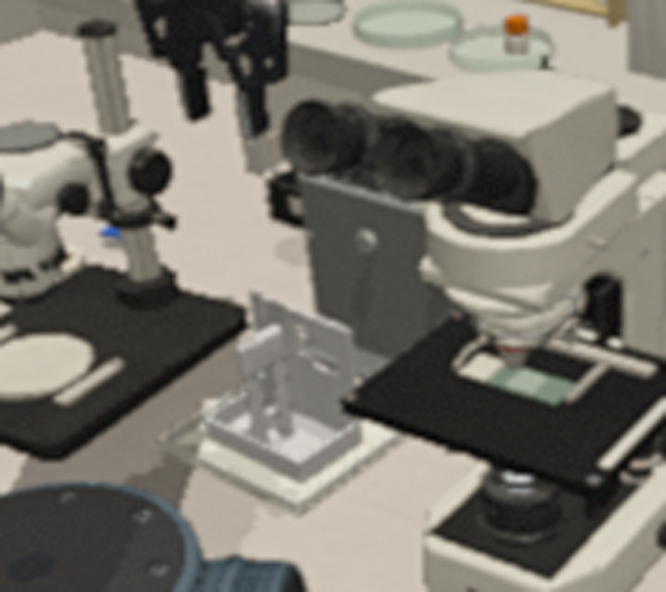

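```bash
python3 - <<'E'
from h import *
t=load('w11.png')
def P(u,v,z): return onz(t,170+(u+.5)/2.3-.5,70+(v+.5)/2.3-.5,z,True).round(4)
q=[P(210,120,.014),P(480,118,.014),P(222,330,.014),P(476,324,.014)]
print(np.mean(q,0)); print('rim',P(250,172,.025),P(444,170,.025)); print('plate back top',P(232,338,.111),P(465,338,.111))
print('webtop',P(347,195,.109),P(347,288,.109))
arm.finish_job()
E
```

```text
[0.400625 0.284275 0.014   ]
rim [0.3663 0.2306 0.025 ] [0.3677 0.3395 0.025 ]
plate back top [0.4335 0.2294 0.111 ] [0.4361 0.3387 0.111 ]
webtop [0.368  0.2849 0.109 ] [0.4109 0.2839 0.109 ]
the job is handed in; nothing more can be done
```

I carried out every step and handed the job in at about 11.5 s of the 69 s allowed; the interface gave no verdict.

- **Bolt:** I pushed it right until it met its end stop (side force rose to 8.5 N). The next pictures showed it still aside. It was not in clear view in the last ones, but nothing touched it after that.
- **Caddy off the stud:** I gripped the handle, lifted 18 mm and shifted 24 mm to the board's left. I then pulled it straight off, with no noticeable side force. The wrist carried about 3.9 N, the caddy's weight.
- **Placing:** I lowered it slowly until it touched the tray floor (about 10 N), let go and raised the arm clear.

**Last checks:**
- **Position:** by the wrist camera the caddy's centre is within about 2 mm of the tray's centre.
- **Upright:** rim, handle and plate top all lie where an upright caddy's would. Its underside was inferred at 3–4 mm from where the arm stopped at contact.
- **Bystanders:** the dropper bottle and small box look unmoved in the pictures. I did not measure them or the wash bottle afterwards, but the arm went nowhere near the wash bottle.
- **Arm:** contact force reads about zero.

**One disagreement:** the overhead and wrist cameras differed by about 3–4 mm sideways. I used the wrist camera, because it agreed with where the closed fingertips appeared.

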